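# Set the tea mugs up with their infusers

## Task

Get the mugs ready for brewing: take every tea infuser off the drying stand and fit each one into a mug of its own, turned so that its tab drops into the notch in the rim and the flange sits flat on the rim. Lay the lids you take off flat, knob up, side by side in the wooden tray; a mug that gets no infuser keeps its lid on. Leave the mugs standing, and do not disturb the sugar bowl, honey jar and teaspoon.

Things in the scene. Friction and masses are not known exactly. Their poses are not given: they have to be found in the camera images.
- mug1: white ceramic mug with a dark rim, loose on the table: 80 mm across, 95 mm tall, bore 71 mm, floor 6 mm up, about 0.3 kg. A notch 15 mm wide and 12 mm deep is cut through the rim right above the handle. Origin: centre of the underside; z up its axis, +x towards handle and notch (the handle reaches 63 mm out from the axis).
- mug2: as mug1
- mug3: as mug1
- mug4: as mug1
- lid1: loose wooden lid, on mug1 at the start, 70 g: plug 68 mm across and 6 mm deep in the mouth, disc 84 mm across and 8 mm thick on the rim, round knob 24 mm across and 26 mm tall. Origin: centre of the plug's underside (89 mm above the mug's while on it); disc top at 14 mm, knob top at 40 mm; z up through the knob.
- lid2: as lid1, lying on mug2 at the start
- lid3: as lid1, lying on mug3 at the start
- lid4: as lid1, lying on mug4 at the start
- infuser1: steel tea infuser, 75 g: basket 66 mm across, 60 mm deep, under a flange 78 mm across, 3 mm thick. A stiff wire arch in its y-z plane over it carries a black grip block 14 mm (x) by 30 mm (y), 105 to 135 mm above the origin. Origin: centre of the basket's underside (flange's underside at 60 mm), 35 mm above the mug's underside when seated; z up, +x towards the key tab. May be absent
- infuser2: as infuser1, hanging on another hook; may be absent
- infuser3: as infuser1, hanging on another hook; may be absent
- infuser4: as infuser1, hanging on another hook; may be absent
- infuser1_tab (a point): outer end of infuser1's key tab, 46 mm from its axis. The tab is 10 mm wide and 9 mm deep, below the flange: it drops into the notch of a mug's rim; on the rim itself it holds the infuser cocked.
- infuser2_tab (a point): outer end of infuser2's key tab
- infuser3_tab (a point): outer end of infuser3's key tab
- infuser4_tab (a point): outer end of infuser4's key tab
- stand: fixed drying stand, foot 130 x 400 mm, rail at x = 30 mm, 219 mm up. Four hooks at y = -138, -46, 46, 138 mm point to -x, level with the rail: dip at x = -30 mm, tip at x = -66 mm, 8 mm higher. Infusers hang by the arch in the dips, tab to -x, flange 40 mm below. To unhook: lift 12 to 30 mm, draw out 90 mm along -x, only then raise. Origin: foot's underside, centre; z up.
- tray: fixed low wooden tray, empty at the start, 222 x 222 mm outside, walls 6 mm thick and 18 mm high, floor top 6 mm above the table: room for four lids side by side. Origin: centre of its underside, sides along x and y.
- sugar_bowl: lidded white sugar bowl, 78 mm across, 83 mm tall, standing beyond the mugs; not to be disturbed. Origin: centre of the underside.
- honey_jar: honey jar 58 mm across, 75 mm tall, beyond the mugs; not to be disturbed. Origin: centre of the underside.
- teaspoon: teaspoon 140 mm long lying on the table beyond the mugs; not to be disturbed. Origin: its middle, underside.
There are look-alikes about, which are no part of the job. What is shaped like the lid1 but blue or green is not meant.

How it is judged:
By the outcome, as a careful person would: the job done as asked, in the order asked, and still so for the second after the job is handed in, with the robot touching nothing.
Of infuser1, infuser2, infuser3, infuser4 only 3 to 4 are there at a start; the rules pass over those that are not, and their reading is None.
At some moment in a run one of mug1, mug2, mug3, mug4 may be knocked a few centimetres aside while the robot is not near it.
It also fails if it takes over 210 s, if anything falls off the work surface, if the arm or the gripper's body presses on something with over 40 N, if the wrist force passes 120 N, or if a joint passes its speed limit or range.

## Robot

A 6-joint arm with a two-finger parallel gripper is mounted at the origin on the work surface. World frame = base frame: x ahead of the robot, y to its left, z up, the work surface at z = 0. Lengths are in m, angles in rad, forces in N, time in s.
With the tool pointing down it reaches from about 0.35 to 0.775 m from the base axis. Payload 5.5 kg.
Tool frame: the origin (TCP) lies where the fingers leave the gripper's body, on its centre line; the fingertips stand env.tip_reach ahead of it and the grasp point (between the pads) lies 54 mm ahead of it (env.tip_reach is the distance from the TCP to the fingertips, in m); z points along the fingers, y is the line along which they close (so a half turn about z gives the same grasp; the last joint's range is limited). The gripper opens to 85 mm and grips with 20 to 120 N. Pads are 22 mm wide; open, the fingers measure 114 mm over their backs; the gripper's body (76 mm by 85 mm) begins 54 mm behind the grasp point. The pads swing forward as they close: fully open they stand 13 mm farther back than shut.
Start: joints at [0.983, 0.313, 0.046, 1.304, 0, 1.431], TCP at [0.249, 0.518, 0.304] pointing down, gripper open.
Joint ranges: [-2.76, 2.76], [-0.86, 1.69], [-1.03, 1.26], [-2.2, 2.34], [-1.47, 1.5], [-3.14, 3.14]. Speed limits (rad/s): [2.57, 2.57, 3.14, 3.14, 3.14, 3.14].

## Interface

Orientations are given as a unit quaternion [w, x, y, z].
In Python, from workcell import status, optics, hand_in, env gives the robot as it stands.
- The arm moves only by the shell command python3 -m handwheel 'ROWS' [FORCE]. ROWS is a JSON object whose one key "deltas" holds a list of rows, each a list of 5 numbers: the opening, from -1 (shut) to 1 (fully open), then the shift along the tool's x, y, z in units of 40 mm (1.0 is 40 mm), then the turn about the tool's z in units of 10 degrees (1.0 is 10 degrees). In form: {"deltas": [[jaw, x, y, z, roll], ...]}. A call has 1 to 20 rows; each row shifts and turns the commanded pose from where the row before left it, along the tool's axes as they then stand; what a row does not reach is not made up. A row lasts 1/8 s, in which the tool goes at most 62.5 mm and 10.7 degrees, less where a joint would pass 70% of its speed; a pose out of reach is approached as far as the arm can. A call is refused whole if a number of a shift passes 1 or a number of a turn 1, either way. A call with a gripper value outside its range is refused whole. The fingers move at their own pace and stop on an object; FORCE is the grip in N (left out, the last holds). Time passes only in rows, so rows that do not move let the fingers close. It gives the time, the measured TCP pose, the force, the opening and the grip force at its end, in the units of the state.
- status.get_state(): the state, without advancing time (a new reading comes with each control period).
- optics.read_camera(name): name is "scene" or "side" or "wrist"; returns a dict with "frame" (400x640x3 uint8, red, green, blue), "depth" (400x640 float32, m along the optical axis (not along the pixel's ray), 0 where there is no reading), "vfov" (degrees; the focal length in pixels is half the picture's height over the tangent of half this angle, whatever the lens; pixels are square), "cx", "cy" (the principal point, pixels), "origin" and "attitude" of the camera in the world. Camera axes: x right, y down, z forward; pixel columns grow to the right and rows downward; lengths in m; the calibration is good to about 2 mm. A picture is of the moment at which its call begins.
- hand_in(): hands the job in; it is judged then, once.
The state is a dict: "clock": time; "joint_pos": joint angles; "qvel": joint speeds; "tau": joint torques, N m; "tcp_pos": TCP position; "orientation": TCP orientation; "wrist_force": force on the tool from outside, world axes, zero at the start; "ft_torque": the same for the moment, N m; "finger_gap": finger opening in m; "grip_force": force on a finger pad.
Only numpy, scipy, OpenCV 4.12 (cv2) and the standard library are available. Lean on these libraries where they do the work, as an engineer would, in place of code of your own. Each camera call takes 0.05 s, during which the arm holds its last target. There are 200 camera calls.

## Working session

There is one attempt and no reset: what is moved stays moved. The work goes in short steps, Python scripts to look and compute and a shell command to move; the robot and the scene stay as the last step left them, time stands still between calls to the robot, and variables do not carry over. Pictures are saved under pics/ and viewed, at most 14 in all, crops included, and the job is handed in when it is done.

```bash
ls; mkdir -p pics; cat > h.py <<'E'
import numpy as np, cv2
from scipy.spatial.transform import Rotation as R
from workcell import status, optics, hand_in, env
def rot(q): return R.from_quat([q[1],q[2],q[3],q[0]]).as_matrix()
def cam(n):
    c=optics.read_camera(n); f=c["frame"].shape[0]/2/np.tan(np.radians(c["vfov"])/2)
    d=c["depth"]; v,u=np.mgrid[0:d.shape[0],0:d.shape[1]]
    a=np.array(c["attitude"]); M=rot(a) if a.size==4 else a.reshape(3,3)
    P=np.stack([(u-c["cx"])/f*d,(v-c["cy"])/f*d,d],-1)@M.T+np.array(c["origin"])
    P[d==0]=np.nan
    return c["frame"],P,c
def save(n,img,s=1): cv2.imwrite(f"pics/{n}.png",cv2.cvtColor(cv2.resize(img,None,fx=s,fy=s,interpolation=cv2.INTER_CUBIC),cv2.COLOR_RGB2BGR))
def st():
    s=status.get_state(); return s
E
python3 - <<'E'
from h import *
for n in("scene","side"):
    f,P,c=cam(n); save(n+"0",f,1.25); np.savez("/tmp/"+n+"0",f=f,P=P); print(n,c["origin"],c["attitude"],c["vfov"],c["cx"],c["cy"])
s=st();print(s,env.tip_reach)
E
```

```text
pics
scene [ 1.04894295 -0.1259674   0.84484388] [-0.23615123  0.75776335  0.57911936 -0.18613992] 56.18940002379633 321.73879776993 203.10640332931968
side [ 0.1372557  -0.43568162  0.81798085] [-0.32044248  0.87050373 -0.35255989  0.12345606] 49.7785118761498 320.25261341815826 204.8892750076078
{'clock': 0.1, 'joint_pos': array([9.83420089e-01, 3.13929119e-01, 4.51353567e-02, 1.30358821e+00,
       6.60145230e-06, 1.43117168e+00]), 'qvel': array([-0.00190882, -0.00206425,  0.00353709,  0.00023057, -0.00068119,
        0.00147551]), 'tau': array([ 3.04292269e-03, -4.81726527e+01,  2.99243367e+01,  1.27274415e-02,
       -5.11418091e-05,  5.15330669e-06]), 'tcp_pos': array([0.24878439, 0.51804392, 0.30311326]), 'orientation': array([-2.84970957e-04,  2.22010286e-01,  9.75044001e-01, -7.39842618e-04]), 'wrist_force': array([ 0.53123343, -0.2986464 ,  0.01115923]), 'ft_torque': array([-0.02553525, -0.00997049, -0.06133796]), 'grip_force': 0.0, 'finger_gap': 0.08573306148503866} 0.0726
```

View pics/scene0.png

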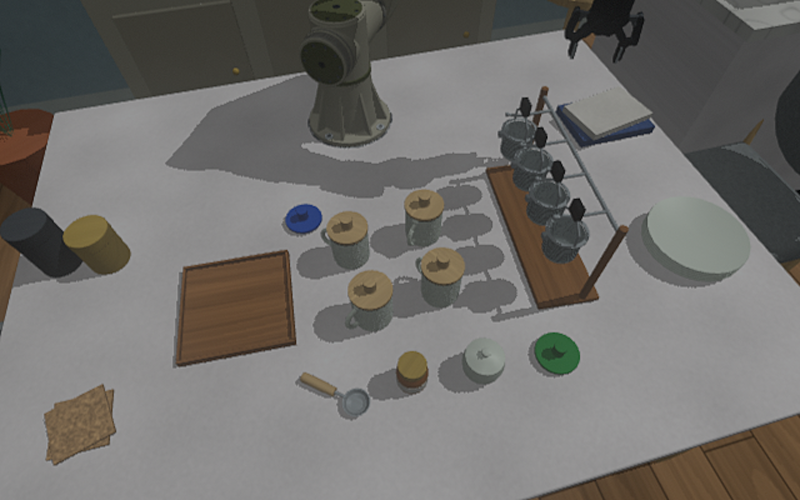

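View pics/side0.png

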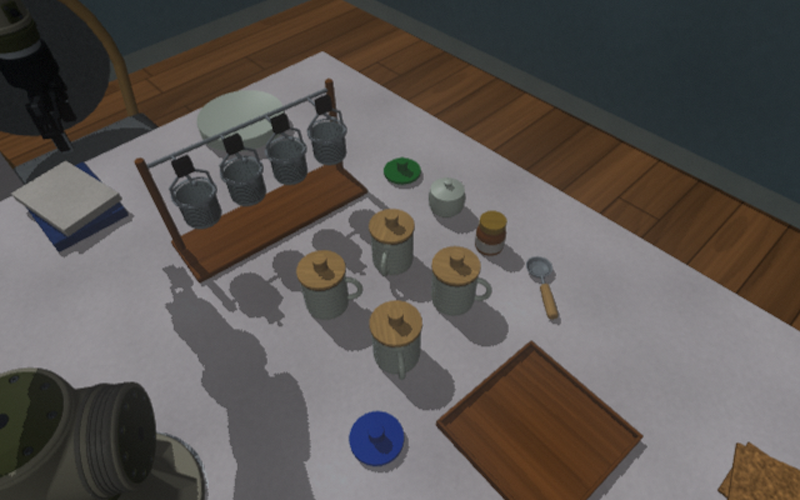

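The scene view (800 px wide) shows four wood-lidded mugs at about (347,233), (424,212), (371,295) and (443,270). Four infusers hang at (518,135) to (566,235), and the tray is at (237,305). Look-alikes are the blue lid (303,218) and the green lid (557,352); I'll leave both alone. The side view shows the mug handles.

```bash
cat >> h.py <<'E'
def cloud(names):
    fs=[];Ps=[]
    for n in names:
        f,P,c=cam(n); P=P.reshape(-1,3); k=np.isfinite(P[:,0]); fs.append(f.reshape(-1,3)[k]); Ps.append(P[k])
    return np.vstack(fs).astype(int),np.vstack(Ps)
def blobs(X,res=.004,mn=20):
    "cluster points in xy, return list of point arrays"
    ij=np.floor(X[:,:2]/res).astype(int); o=ij.min(0)-2; ij-=o
    im=np.zeros(ij.max(0)+3,np.uint8); im[ij[:,0],ij[:,1]]=1
    im=cv2.dilate(im,np.ones((3,3),np.uint8)); n,l=cv2.connectedComponents(im)
    lab=l[ij[:,0],ij[:,1]]
    return [X[lab==i] for i in range(1,n) if (lab==i).sum()>=mn]
def circ(X):
    A=np.c_[2*X[:,:2],np.ones(len(X))]; s=np.linalg.lstsq(A,(X[:,:2]**2).sum(1),rcond=None)[0]
    return s[:2],np.sqrt(s[2]+s[:2]@s[:2])
E
python3 - <<'E'
from h import *
for n in("scene0","side0"):
    d=np.load("/tmp/"+n+".npz"); f=d["f"].reshape(-1,3).astype(int);P=d["P"].reshape(-1,3)
    k=np.isfinite(P[:,0]);f=f[k];P=P[k]
    w=(f[:,0]>f[:,2]*1.3)
    print(n)
    in_=(P[:,0]>.2)&(P[:,0]<.9)&(abs(P[:,1])<.6)
    for b in blobs(P[in_&w&(P[:,2]>.099)&(P[:,2]<.109)]):
        if len(b)>100:
            h=cv2.convexHull((b[:,:2]*1e4).astype(np.float32))[:,0]; c,r=cv2.minEnclosingCircle(h); print("lid",np.round(np.array(c)/1e4,4),round(r/1e4,4),np.median(b[:,2]).round(4))
    for b in blobs(P[in_&(P[:,2]>.122)&(P[:,2]<.136)&(P[:,0]>.3)&(P[:,1]<.13)],mn=5): print("knob",b.mean(0).round(4),len(b),b[:,2].max().round(4))
    dark=f.max(1)<45
    for b in blobs(P[in_&dark&(P[:,2]>.19)&(P[:,2]<.29)&(P[:,0]>.25)]): print("grip",b.min(0).round(4),b.max(0).round(4),len(b))
    t=P[in_&w&(P[:,2]>.012)&(P[:,2]<.022)&(P[:,1]<0)]
    for b in blobs(t,mn=100):
        c,s,a=cv2.minAreaRect((b[:,:2]*1e3).astype(np.float32)); print("tray/flat",np.round(c,1),np.round(s,1),a)
    t=P[in_&(P[:,2]>.012)&(P[:,2]<.04)&(P[:,1]>.1)&w]
    for b in blobs(t,mn=100):
        c,s,a=cv2.minAreaRect((b[:,:2]*1e3).astype(np.float32)); print("foot",np.round(c,1),np.round(s,1),a)
E
```

```text
scene0
lid [ 0.32   -0.5949] 0.0423 0.1023
lid [0.4342 0.0787] 0.0423 0.1026
lid [ 0.4507 -0.0878] 0.0424 0.1025
lid [0.5905 0.0696] 0.0421 0.1025
lid [ 0.606  -0.0746] 0.0424 0.1025
knob [0.4356 0.0785 0.1277] 66 0.1309
knob [ 0.4531 -0.088   0.1277] 70 0.131
knob [0.5917 0.069  0.1279] 82 0.1306
knob [ 0.6068 -0.0758  0.1275] 90 0.1307
grip [0.2562 0.55   0.2458] [0.2845 0.5679 0.2897] 75
grip [0.3387 0.304  0.2232] [0.3677 0.319  0.2525] 98
grip [0.429  0.2966 0.224 ] [0.4585 0.3129 0.2528] 117
grip [0.5213 0.2861 0.2247] [0.5503 0.3018 0.2521] 135
grip [0.6124 0.2794 0.2235] [0.6424 0.2937 0.2519] 159
tray/flat [ 512.1 -338.2] [221.9 225.5] 86.5087661743164
tray/flat [ 721.8 -205. ] [69.2 17.4] 48.291160583496094
foot [491.9 329.3] [128.8 400.1] 84.88565063476562
side0
lid [0.4331 0.0802] 0.0427 0.1051
lid [ 0.4504 -0.0871] 0.0424 0.105
lid [0.5884 0.0705] 0.0423 0.105
lid [ 0.6039 -0.0747] 0.0423 0.1051
knob [0.4326 0.078  0.1295] 107 0.1346
knob [ 0.4493 -0.0889  0.1298] 130 0.1336
knob [0.5885 0.0685 0.1296] 92 0.1328
knob [ 0.6031 -0.076   0.1296] 107 0.1335
grip [0.2575 0.5488 0.2453] [0.2827 0.5662 0.2899] 180
grip [0.3357 0.3045 0.223 ] [0.3637 0.3198 0.2541] 196
grip [0.4267 0.2955 0.2187] [0.4566 0.3142 0.254 ] 190
grip [0.5184 0.2871 0.2201] [0.5462 0.3016 0.2552] 167
grip [0.6096 0.279  0.2235] [0.64   0.2956 0.2539] 160
tray/flat [ 510.9 -337.4] [222.  221.6] 86.67642211914062
tray/flat [ 673.4 -590.6] [92.2 42.8] 16.67700958251953
tray/flat [ 718.8 -204.3] [69.7 17. ] 50.07416915893555
foot [488.9 329.2] [133.2 395.8] 84.60706329345703
```

```bash
cat >> h.py <<'E'
LID0=dict(A=(.4338,.0793),B=(.4505,-.0875),C=(.5895,.070),D=(.605,-.0747))
def handle(P,c):
    d=P[:,:2]-np.array(c); r=np.hypot(*d.T); k=(r>.045)&(r<.068)&(P[:,2]>.015)&(P[:,2]<.085); d=d[k]
    if len(d)<20: return None
    a=np.arctan2(d[:,1],d[:,0]); m=np.arctan2(np.sin(a).mean(),np.cos(a).mean())
    return round(np.degrees(m),1),len(d),np.degrees(np.std(np.angle(np.exp(1j*(a-m))))).round(1)
def need(x,y,z,psi=None):
    "tool-unit deltas to put TCP at x,y,z with tool-y yaw psi (deg); translation done before the roll"
    s=st(); M=rot(s["orientation"]); p=np.array(s["tcp_pos"]); d=M.T@(np.array([x,y,z])-p)/.04
    y0=np.degrees(np.arctan2(M[1,1],M[0,1])); r=0 if psi is None else ((y0-psi+180)%360-180)/10
    print("t",round(s["clock"],2),"tcp",p.round(4),"psi",y0.round(2),"j",np.round(s["joint_pos"],2),"gap",round(s["finger_gap"],4),"tool z",M[:,2].round(4))
    print("units xyz",d.round(3),"roll",round(r,3))
E
python3 - <<'E'
from h import *
for n in("scene0","side0"):
    P=np.load("/tmp/"+n+".npz")["P"].reshape(-1,3);P=P[np.isfinite(P[:,0])]
    for k,c in LID0.items(): print(n,k,handle(P,c))
need(.434,.0785,.26,90)
f=np.load("/tmp/scene0.npz")["f"]; save("crop_mugs",f[140:280,230:390],4)
E
```

```text
scene0 A (np.float64(-44.4), 68, np.float64(2.8))
scene0 B (np.float64(-121.7), 51, np.float64(2.2))
scene0 C (np.float64(-144.7), 49, np.float64(1.9))
scene0 D (np.float64(-58.6), 84, np.float64(2.5))
side0 A (np.float64(-47.3), 99, np.float64(2.3))
side0 B (np.float64(-125.4), 96, np.float64(2.8))
side0 C (np.float64(-147.3), 82, np.float64(2.8))
side0 D (np.float64(-62.5), 102, np.float64(2.4))
t 0.1 tcp [0.2488 0.518  0.3031] psi 64.35 j [0.98 0.31 0.05 1.3  0.   1.43] gap 0.0857 tool z [-9.0e-04 -1.3e-03 -1.0e+00]
units xyz [-8.932 -7.899  1.088] roll -2.565
```

View pics/crop_mugs.png

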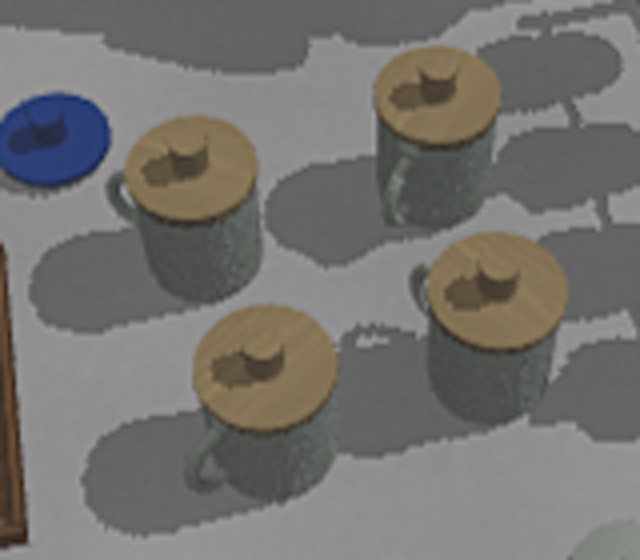

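The crop confirms four light-wood lids at about (193,165), (437,95), (265,365) and (497,290). The blue one at (55,135) is the decoy. Starting with mug A, going up and over the stand.

```bash
python3 -m handwheel '{"deltas": [[1,0,0,-0.9,-0.855],[1,0,0,-0.9,-0.855],[0.2,0,0,0,-0.855],[0.2,-0.385,-0.916,0,0],[0.2,-0.385,-0.916,0,0],[0.2,-0.385,-0.916,0,0],[0.2,-0.385,-0.916,0,0],[0.2,-0.385,-0.916,0,0],[0.2,-0.385,-0.916,0,0],[0.2,-0.385,-0.916,0,0],[0.2,-0.385,-0.916,0,0],[0.2,-0.385,-0.916,0,0],[0.2,-0.385,-0.916,0,0],[0.2,-0.385,-0.916,0.5,0],[0.2,-0.385,-0.916,0.9,0],[0.2,0,0,0.9,0],[0.2,0,0,0,0]]}' 30
python3 -c "
from h import *
need(.434,.0785,.181,90)"
```

```text
clock: 2.22
tcp_pos: [0.4318, 0.0781, 0.2813]
orientation: [-0.003, 0.001, 1.0, 0.0]
wrist_force: [-0.5, -0.4, 0.7]
finger_gap: 0.0513
grip_force: 0.0
t 2.23 tcp [0.4318 0.0781 0.2813] psi 89.92 j [-0.    0.06 -0.32  1.19  0.   -0.  ] gap 0.0513 tool z [-6.5e-03  2.0e-04 -1.0e+00]
units xyz [-0.07   0.009  2.508] roll -0.008
```

```bash
python3 -m handwheel '{"deltas": [[0.2,0,0,0.8,0],[0.2,0,0,0.8,0],[0.2,0,0,0.6,0],[0.2,0,0,0.3,0],[0.2,0,0,0,0],[-1,0,0,0,0],[-1,0,0,0,0],[-1,0,0,0,0],[-1,0,0,0,0]]}' 30
python3 -c "
from h import *
need(.434,.0785,.181,90)"
```

```text
clock: 3.35
tcp_pos: [0.4346, 0.0788, 0.1852]
orientation: [0.001, -0.0, 1.0, 0.0]
wrist_force: [-0.6, 1.3, 5.8]
finger_gap: 0.0227
grip_force: 29.4
t 3.35 tcp [0.4346 0.0788 0.1852] psi 90.0 j [-0.    0.13 -0.49  0.95  0.   -0.  ] gap 0.0227 tool z [ 2.6e-03  7.0e-04 -1.0e+00]
units xyz [ 0.014 -0.009  0.106] roll 0.0
```

```bash
python3 -m handwheel '{"deltas": [[-1,0,0,-0.5,0],[-1,0,0,-0.8,0],[-1,0,0,-0.7,0],[-1,-0.05,-0.966,0,0],[-1,-0.05,-0.966,0,0],[-1,-0.05,-0.966,0,0],[-1,-0.05,-0.966,0,0],[-1,-0.05,-0.966,0,0],[-1,-0.05,-0.966,0,0],[-1,-0.05,-0.966,0,0],[-1,-0.05,-0.966,0,0],[-1,-0.05,-0.966,0,0],[-1,-0.05,-0.966,0,0],[-1,-0.05,-0.966,0,0],[-1,-0.05,-0.966,0.4,0],[-1,0,0,0.9,0],[-1,0,0,0.9,0],[-1,0,0,0.9,0],[-1,0,0,0,0]]}' 30
python3 -c "
from h import *
need(.4586,-.3847,.103,90)"
```

```text
clock: 5.72
tcp_pos: [0.456, -0.3835, 0.137]
orientation: [-0.002, 0.0, 1.0, 0.002]
wrist_force: [-0.4, -0.9, -0.6]
finger_gap: 0.0229
grip_force: 29.8
t 5.72 tcp [ 0.456  -0.3835  0.137 ] psi 89.98 j [-0.83  0.46 -0.17  0.95 -0.   -0.83] gap 0.0229 tool z [-0.0046  0.005  -1.    ]
units xyz [-0.069 -0.035  0.849] roll -0.002
```

```bash
python3 -m handwheel '{"deltas": [[-1,-0.05,-0.03,0.5,0],[-1,0,0,0.36,0],[-1,0,0,0,0],[0.3,0,0,0,0],[0.3,0,0,0,0],[0.3,0,0,0,0],[0.3,0,0,-0.5,0],[0.3,0,0,-0.9,0],[0.3,0,0,-0.9,0],[0.3,0,0.8,-0.9,0],[0.3,0.02,0.9,-0.8,0],[0.3,0.03,0.95,0,0],[0.3,0.03,0.95,0,0],[0.3,0.03,0.95,0,0],[0.3,0.03,0.95,0,0],[0.3,0.03,0.95,0,0],[0.3,0.03,0.95,0,0],[0.3,0,0,0,0],[0.3,0,0,0,0]]}' 30
python3 -c "
from h import *
need(.4508,-.0882,.183,90)
f,P,c=cam('side');save('side1',f,1.25)
f,P=cloud(['scene','side'])
w=(f[:,0]>f[:,2]*1.3)&(P[:,0]>.3)&(P[:,0]<.75)&(abs(P[:,1])<.5)
for b in blobs(P[w&(P[:,2]>.099)&(P[:,2]<.109)],mn=200): print('lid',np.round(np.array(cv2.minEnclosingCircle((b[:,:2]).astype(np.float32))[0]),4))
for b in blobs(P[w&(P[:,2]>.034)&(P[:,2]<.053)&(P[:,1]<-.2)]): print('trayknob',b.mean(0).round(4),b[:,2].max())
"
```

```text
clock: 8.1
tcp_pos: [0.452, -0.0905, 0.2658]
orientation: [0.0, -0.0, 1.0, -0.0]
wrist_force: [0.5, 0.2, -0.5]
finger_gap: 0.0553
grip_force: 0.0
t 8.1 tcp [ 0.452  -0.0905  0.2658] psi 90.02 j [-0.37  0.11 -0.31  1.15 -0.   -0.37] gap 0.0553 tool z [ 1.e-03 -6.e-04 -1.e+00]
units xyz [0.032 0.059 2.071] roll 0.002
lid [ 0.4508 -0.0879]
lid [0.5903 0.0704]
lid [ 0.6048 -0.0755]
trayknob [ 0.4579 -0.3862  0.0455] 0.05071100400659778
```

View pics/side1.png

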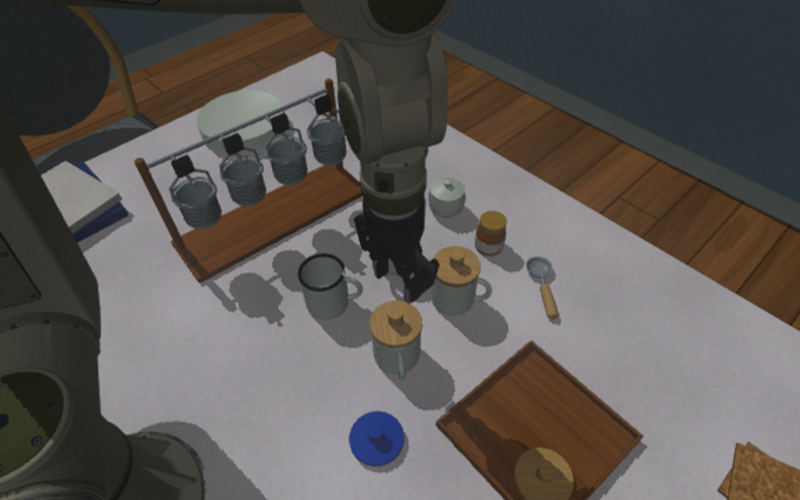

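Lid A lies flat in the tray at (545,475), mug A is open at (322,272), and nothing else has moved. Next is lid B.

```bash
python3 -m handwheel '{"deltas": [[0.2,0.03,0.06,0.7,0],[0.2,0,0,0.8,0],[0.2,0,0,0.55,0],[0.2,0,0,0,0],[-1,0,0,0,0],[-1,0,0,0,0],[-1,0,0,0,0],[-1,0,0,-0.5,0],[-1,0,0,-0.8,0],[-1,0,0,-0.7,0],[-1,-0.057,-0.82,0,0],[-1,-0.057,-0.82,0,0],[-1,-0.057,-0.82,0,0],[-1,-0.057,-0.82,0,0],[-1,-0.057,-0.82,0.5,0],[-1,-0.057,-0.82,0.9,0],[-1,0,0,0.9,0],[-1,0,0,0.8,0],[-1,0,0,0,0]]}' 30
python3 -c "
from h import *
need(.4646,-.2849,.103,90)"
```

```text
clock: 10.62
tcp_pos: [0.4626, -0.2834, 0.1372]
orientation: [-0.002, 0.0, 1.0, 0.002]
wrist_force: [-0.9, 0.3, -0.3]
finger_gap: 0.0224
grip_force: 29.6
t 10.62 tcp [ 0.4626 -0.2834  0.1372] psi 89.99 j [-0.7   0.36 -0.31  0.9   0.   -0.7 ] gap 0.0224 tool z [-0.0044  0.0038 -1.    ]
units xyz [-0.055 -0.041  0.854] roll -0.001
```

```bash
python3 -m handwheel '{"deltas": [[-1,-0.03,-0.03,0.5,0],[-1,0,0,0.36,0],[-1,0,0,0,0],[0.3,0,0,0,0],[0.3,0,0,0,0],[0.3,0,0,-0.5,0],[0.3,0,0,-0.9,0],[0.3,0,0,-0.9,0],[0.3,-0.3,0.8,-0.9,0],[0.3,-0.3,0.8,-0.8,0],[0.3,-0.3,0.8,0,0],[0.3,-0.3,0.9,0,0],[0.3,-0.3,0.9,0,0],[0.3,-0.3,0.9,0,0],[0.3,-0.3,0.9,0,0],[0.3,-0.3,0.9,0,0],[0.3,-0.3,0.9,0,0],[0.3,-0.43,0.97,0,0],[0.3,0,0,0,0],[0.3,0,0,0,0]]}' 30
python3 -c "
from h import *
need(.5900,.0695,.183,90)
f,P=cloud(['scene','side'])
w=(f[:,0]>f[:,2]*1.3)&(P[:,0]>.3)&(P[:,0]<.75)&(abs(P[:,1])<.5)
for b in blobs(P[w&(P[:,2]>.099)&(P[:,2]<.109)],mn=100): print('lid',np.round(np.array(cv2.minEnclosingCircle((b[:,:2]).astype(np.float32))[0]),4),len(b))
for b in blobs(P[w&(P[:,2]>.034)&(P[:,2]<.053)&(P[:,1]<-.2)]): print('trayknob',b.mean(0).round(4),b[:,2].max())
"
```

```text
clock: 13.12
tcp_pos: [0.5904, 0.0649, 0.2654]
orientation: [0.0, -0.0, 1.0, -0.0]
wrist_force: [0.0, -0.0, 0.6]
finger_gap: 0.0553
grip_force: 0.0
t 13.12 tcp [0.5904 0.0649 0.2654] psi 90.02 j [-0.03  0.36  0.02  1.23 -0.   -0.03] gap 0.0553 tool z [ 1.e-04 -3.e-04 -1.e+00]
units xyz [0.011 0.117 2.059] roll 0.002
lid [0.5899 0.0694] 1364
lid [ 0.6049 -0.0756] 1563
trayknob [ 0.4579 -0.3864  0.0454] 0.050809711784472245
trayknob [ 0.4642 -0.2863  0.0452] 0.051933122819793676
```

```bash
python3 -m handwheel '{"deltas": [[0.2,0.01,0.12,0.7,0],[0.2,0,0,0.8,0],[0.2,0,0,0.55,0],[0.2,0,0,0,0],[-1,0,0,0,0],[-1,0,0,0,0],[-1,0,0,0,0],[-1,0,0,-0.5,0],[-1,0,0,-0.8,0],[-1,0,0,-0.7,0],[-1,0.066,-0.958,0,0],[-1,0.066,-0.958,0,0],[-1,0.066,-0.958,0,0],[-1,0.066,-0.958,0,0],[-1,0.066,-0.958,0,0],[-1,0.066,-0.958,0,0],[-1,0.066,-0.958,0,0],[-1,0.066,-0.958,0,0],[-1,0.066,-0.958,0,0],[-1,0.066,-0.958,0,0]]}' 30
python3 -m handwheel '{"deltas": [[-1,0.066,-0.958,0,0],[-1,0.066,-0.958,0.4,0],[-1,0,0,0.9,0],[-1,0,0,0.9,0],[-1,0,0,0.9,0],[-1,0,0,0,0]]}'
python3 -c "
from h import *
need(.5584,-.3907,.103,90)"
```

```text
clock: 15.72
tcp_pos: [0.5636, -0.3146, 0.2632]
orientation: [0.0, -0.0, 1.0, 0.0]
wrist_force: [0.9, 0.1, 0.4]
finger_gap: 0.0229
grip_force: 29.6
clock: 16.48
tcp_pos: [0.5567, -0.3885, 0.1356]
orientation: [-0.003, 0.0, 1.0, 0.003]
wrist_force: [-0.9, -0.0, -0.4]
finger_gap: 0.0227
grip_force: 29.7
t 16.48 tcp [ 0.5567 -0.3885  0.1356] psi 90.0 j [-0.73  0.6   0.08  1.06  0.   -0.73] gap 0.0227 tool z [-0.0054  0.0051 -1.    ]
units xyz [-0.047 -0.06   0.814] roll -0.0
```

```bash
python3 -m handwheel '{"deltas": [[-1,-0.03,-0.05,0.5,0],[-1,0,0,0.34,0],[-1,0,0,0,0],[0.3,0,0,0,0],[0.3,0,0,0,0],[0.3,0,0,-0.5,0],[0.3,0,0,-0.9,0],[0.3,0,0,-0.9,0],[0.3,-0.1,0.8,-0.9,0],[0.3,-0.1,0.8,-0.8,0],[0.3,-0.14,0.9,0,0],[0.3,-0.14,0.9,0,0],[0.3,-0.14,0.9,0,0],[0.3,-0.14,0.9,0,0],[0.3,-0.14,0.9,0,0],[0.3,-0.14,0.9,0,0],[0.3,-0.14,0.9,0,0],[0.3,0,0,0,0],[0.3,0,0,0,0]]}' 30
python3 -c "
from h import *
need(.605,-.0757,.183,90)
f,P=cloud(['scene','side'])
w=(f[:,0]>f[:,2]*1.3)&(P[:,0]>.3)&(P[:,0]<.75)&(abs(P[:,1])<.5)
for b in blobs(P[w&(P[:,2]>.099)&(P[:,2]<.109)],mn=100): print('lid',np.round(np.array(cv2.minEnclosingCircle((b[:,:2]).astype(np.float32))[0]),4),len(b))
for b in blobs(P[w&(P[:,2]>.034)&(P[:,2]<.053)&(P[:,1]<-.2)]): print('trayknob',b.mean(0).round(4),b[:,2].max())
"
```

```text
clock: 18.85
tcp_pos: [0.607, -0.0763, 0.266]
orientation: [0.0, -0.0, 1.0, -0.0]
wrist_force: [-0.4, -0.3, 0.1]
finger_gap: 0.0557
grip_force: 0.0
t 18.85 tcp [ 0.607  -0.0763  0.266 ] psi 90.01 j [-0.26  0.4   0.07  1.25 -0.   -0.26] gap 0.0557 tool z [ 9.e-04 -6.e-04 -1.e+00]
units xyz [0.052 0.017 2.076] roll 0.001
lid [ 0.605  -0.0749] 1573
trayknob [ 0.4579 -0.3862  0.0456] 0.05122350817973231
trayknob [ 0.4642 -0.2864  0.0453] 0.050282121095528653
trayknob [ 0.5578 -0.3921  0.0453] 0.05177487724416763
```

```bash
python3 -m handwheel '{"deltas": [[0.2,0.05,0.02,0.7,0],[0.2,0,0,0.8,0],[0.2,0,0,0.57,0],[0.2,0,0,0,0],[-1,0,0,0,0],[-1,0,0,0,0],[-1,0,0,0,0],[-1,0,0,-0.5,0],[-1,0,0,-0.8,0],[-1,0,0,-0.7,0],[-1,0.17,-0.9,0,0],[-1,0.17,-0.9,0,0],[-1,0.17,-0.9,0,0],[-1,0.17,-0.9,0,0],[-1,0.17,-0.9,0.5,0],[-1,0.165,-0.88,0.9,0],[-1,0,0,0.9,0],[-1,0,0,0.8,0],[-1,0,0,0,0]]}' 30
python3 -c "
from h import *
need(.5644,-.2909,.103,90)"
```

```text
clock: 21.32
tcp_pos: [0.5625, -0.2895, 0.136]
orientation: [-0.002, 0.0, 1.0, 0.002]
wrist_force: [-0.2, 0.6, 0.1]
finger_gap: 0.0225
grip_force: 29.6
t 21.32 tcp [ 0.5625 -0.2895  0.136 ] psi 89.98 j [-0.6   0.52 -0.06  0.99  0.   -0.6 ] gap 0.0225 tool z [-0.005   0.0035 -1.    ]
units xyz [-0.05  -0.039  0.823] roll -0.002
```

```bash
python3 -m handwheel '{"deltas": [[-1,-0.03,-0.03,0.5,0],[-1,0,0,0.34,0],[-1,0,0,0,0],[0.3,0,0,0,0],[0.3,0,0,0,0],[0.3,0,0,-0.5,0],[0.3,0,0,-0.9,0],[0.3,0,0,-0.9,0],[0,-0.1,0.95,-0.9,0],[0,-0.1,0.95,-0.9,0],[0,-0.1,0.95,-0.9,0],[0,-0.1,0.95,-0.9,0],[0,-0.1,0.95,-0.5,0],[0,-0.1,0.95,0,0],[0,-0.1,0.95,0,0],[0,-0.1,0.95,0,0],[0,-0.1,0.95,0,0],[0,-0.1,0.95,0,0],[0,-0.1,0.95,0,0],[0,-0.1,0.95,0,0]]}' 30
python3 -m handwheel '{"deltas": [[0,-0.1,0.95,0,0.257],[0,-0.1,0.95,0,0.257],[0,0,0,0,0],[0,0,0,0,0]]}'
cat > chk.py <<'E'
from h import *
f,P=cloud(['scene','side'])
w=(f[:,0]>f[:,2]*1.3)&(P[:,0]>.3)&(P[:,0]<.75)&(abs(P[:,1])<.5)
for b in blobs(P[w&(P[:,2]>.034)&(P[:,2]<.053)&(P[:,1]<-.2)]): print('trayknob',b.mean(0).round(4),b[:,2].max().round(4))
m=(P[:,2]>.088)&(P[:,2]<.1)&(P[:,0]>.3)&(P[:,0]<.75)&(P[:,1]>-.2)&(P[:,1]<.16)
for b in blobs(P[m],mn=60):
    c,r=cv2.minEnclosingCircle(b[:,:2].astype(np.float32)); print('rim',np.round(c,4),round(r,4),len(b),handle(P,c))
dark=f.max(1)<45
for b in blobs(P[dark&(P[:,2]>.224)&(P[:,2]<.258)&(P[:,0]>.3)&(P[:,0]<.7)&(P[:,1]>.25)&(P[:,1]<.34)]): print("grip",((b.min(0)+b.max(0))/2).round(4),np.ptp(b,0).round(4),b[:,2].max().round(4),len(b))
E
python3 chk.py; python3 -c "
from h import *
need(.626,.287,.303,84.86)"
```

```text
clock: 23.82
tcp_pos: [0.6135, 0.1656, 0.362]
orientation: [0.001, 0.0, 1.0, 0.0]
wrist_force: [1.2, -0.4, -0.6]
finger_gap: 0.0428
grip_force: 0.0
clock: 24.32
tcp_pos: [0.6231, 0.2398, 0.3614]
orientation: [0.0, 0.045, 0.999, -0.0]
wrist_force: [0.1, -1.1, 1.0]
finger_gap: 0.0424
grip_force: 0.0
trayknob [ 0.4581 -0.3862  0.0455] 0.0513
trayknob [ 0.4642 -0.2864  0.0455] 0.0517
trayknob [ 0.5581 -0.392   0.0452] 0.051
trayknob [ 0.5641 -0.2919  0.0449] 0.0509
rim [0.4341 0.08  ] 0.0418 548 (np.float64(-46.9), 166, np.float64(2.9))
rim [ 0.4507 -0.0873] 0.0418 596 (np.float64(-124.1), 153, np.float64(3.1))
rim [0.5911 0.0703] 0.0424 540 (np.float64(-147.0), 132, np.float64(2.8))
rim [ 0.6053 -0.0741] 0.0419 615 (np.float64(-61.2), 186, np.float64(3.2))
grip [0.3521 0.3121 0.2393] [0.0327 0.0156 0.0299] 0.2543 289
grip [0.4432 0.3042 0.2394] [0.0322 0.0159 0.0303] 0.2546 289
grip [0.5342 0.295  0.2396] [0.0316 0.0151 0.0291] 0.2541 207
grip [0.6257 0.2878 0.2391] [0.0331 0.018  0.0301] 0.2542 320
t 24.43 tcp [0.6232 0.239  0.3616] psi 84.8 j [ 0.25  0.51  0.48  1.54 -0.    0.34] gap 0.043 tool z [ 4.e-04 -1.e-04 -1.e+00]
units xyz [0.041 1.201 1.464] roll -0.006
```

```bash
python3 -m handwheel '{"deltas": [[0,0.02,0.6,0,0],[0,0.02,0.61,0,0],[0,0,0,0.5,0],[0,0,0,0.5,0],[0,0,0,0.4,0],[0,0,0,0.06,0],[0,0,0,0,0],[-1,0,0,0,0],[-1,0,0,0,0],[-1,0,0,0,0],[-1,0,0,0,0]]}' 50
python3 -c "
from h import *
need(.626,.287,.303,84.86)
f,P,c=cam('scene'); save('g4',f[60:240,360:520],4)"
```

```text
clock: 25.8
tcp_pos: [0.6263, 0.2886, 0.3037]
orientation: [0.001, 0.045, 0.999, 0.0]
wrist_force: [0.4, 1.0, 4.5]
finger_gap: 0.0131
grip_force: 53.1
t 25.8 tcp [0.6263 0.2886 0.3037] psi 84.86 j [0.32 0.55 0.41 1.43 0.   0.41] gap 0.0131 tool z [ 1.8e-03  6.0e-04 -1.0e+00]
units xyz [ 0.004 -0.041  0.017] roll 0.0
```

View pics/g4.png

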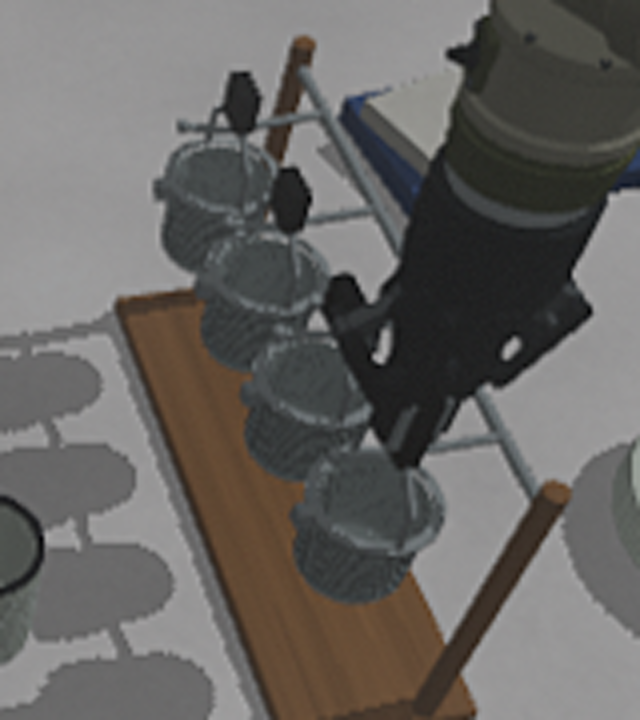

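The fingers hold the block at (410,440), clear of the hook and rail. I'll unhook it, draw it out, then measure the notches.

```bash
python3 -m handwheel '{"deltas": [[-1,0,0,-0.25,0],[-1,0,0,-0.25,0],[-1,0,0,0,0],[-1,0,-0.4,0,0],[-1,0,-0.5,0,0],[-1,0,-0.5,0,0],[-1,0,-0.5,0,0],[-1,0,-0.5,0,0],[-1,0,-0.5,-0.3,0],[-1,0,0,0,0],[-1,0,0,0,0]]}' 50
cat > notch.py <<'E'
from h import *
import sys
def gap(P,c,show=False):
    d=P[:,:2]-np.array(c); r=np.hypot(*d.T); k=(r>.0335)&(r<.0425)&(P[:,2]>.0885)&(P[:,2]<.102)
    a=np.sort(np.degrees(np.arctan2(d[k,1],d[k,0]))); g=np.diff(np.r_[a,a[0]+360]); i=g.argmax()
    return round((a[i]+g[i]/2+180)%360-180,1),round(g[i],1),k.sum()
C={n:cam(n)[1].reshape(-1,3) for n in('scene','side')}
both=np.vstack(list(C.values())); both=both[np.isfinite(both[:,0])]
for m,c in LID0.items():
    for n,P in list(C.items())+[('both',both)]:
        P=P[np.isfinite(P[:,0])]
        k=(np.hypot(*(P[:,:2]-np.array(c)).T)<.06+.04*(len(sys.argv)>1))&(P[:,2]>.09)&(P[:,2]<.1)
        if k.sum()<50: print(m,n,'few');continue
        cc=np.array(cv2.minEnclosingCircle(P[k,:2].astype(np.float32))[0])
        cf,rf=circ(P[k])
        print(m,n,'enc',cc.round(4),'fit',cf.round(4),rf.round(4),'notch',gap(P,cf),'handle',handle(P,cf))
E
python3 notch.py; python3 -c "
from h import *
need(.605,-.0747,.303,119)"
```

```text
clock: 27.22
tcp_pos: [0.6158, 0.1729, 0.3352]
orientation: [0.0, 0.045, 0.999, 0.0]
wrist_force: [-0.6, 0.1, -0.8]
finger_gap: 0.0127
grip_force: 52.5
A scene enc [0.4332 0.0781] fit [0.4344 0.0788] 0.0378 notch (np.float64(-45.4), np.float64(23.6), np.int64(188)) handle (np.float64(-32.9), 118, np.float64(13.5))
A side enc [0.4326 0.0803] fit [0.4333 0.0792] 0.0377 notch (np.float64(-42.6), np.float64(21.3), np.int64(349)) handle (np.float64(-27.7), 202, np.float64(21.3))
A both enc [0.4336 0.0792] fit [0.4337 0.079 ] 0.0377 notch (np.float64(-43.5), np.float64(20.3), np.int64(539)) handle (np.float64(-28.4), 330, np.float64(20.0))
B scene enc [ 0.4515 -0.0867] fit [ 0.4516 -0.0884] 0.0378 notch (np.float64(-125.7), np.float64(22.8), np.int64(205)) handle (np.float64(-123.2), 55, np.float64(2.0))
B side enc [ 0.4502 -0.0877] fit [ 0.4501 -0.0879] 0.0377 notch (np.float64(-126.1), np.float64(23.3), np.int64(380)) handle (np.float64(-125.3), 95, np.float64(2.8))
B both enc [ 0.4514 -0.0869] fit [ 0.4507 -0.0881] 0.0377 notch (np.float64(-125.6), np.float64(20.5), np.int64(585)) handl
[... 501 characters left out ...]
t64(-152.5), 129, np.float64(9.2))
D scene enc [ 0.6051 -0.0762] fit [ 0.6058 -0.0757] 0.0378 notch (np.float64(-60.1), np.float64(24.1), np.int64(243)) handle (np.float64(-58.7), 80, np.float64(2.5))
D side enc [ 0.6045 -0.0736] fit [ 0.6046 -0.0751] 0.0377 notch (np.float64(-58.7), np.float64(20.3), np.int64(350)) handle (np.float64(-61.8), 101, np.float64(2.4))
D both enc [ 0.6049 -0.0739] fit [ 0.6051 -0.0754] 0.0377 notch (np.float64(-59.2), np.float64(20.6), np.int64(593)) handle (np.float64(-60.4), 186, np.float64(3.2))
t 27.32 tcp [0.6156 0.1734 0.3346] psi 84.89 j [0.15 0.44 0.31 1.44 0.   0.24] gap 0.0124 tool z [-1.e-04  3.e-04 -1.e+00]
units xyz [-0.288 -6.203  0.787] roll -3.411
```

Mug C has been knocked to about (0.540, 0.088); I'll measure it again when its turn comes. First I'll check how the held infuser sits in the grip.

```bash
cat > held.py <<'E'
from h import *
s=st(); t=np.array(s["tcp_pos"]); M=rot(s["orientation"])
for n in('scene','side'):
    P=cam(n)[1].reshape(-1,3); P=P[np.isfinite(P[:,0])]
    d=P-t; r=np.hypot(d[:,0],d[:,1]); k=(r>.03)&(r<.05)&(d[:,2]<-.1)&(d[:,2]>-.135)
    Q=P[k]; r=r[k]
    top=Q[(Q[:,2]>np.percentile(Q[:,2],60))]
    A=np.c_[top[:,:2]-t[:2],np.ones(len(top))]; pl=np.linalg.lstsq(A,top[:,2]-t[2],rcond=None)[0]
    f=Q[(r<.041)]; c,rr=circ(Q[abs(Q[:,2]-t[2]-pl[2])<.003])
    print(n,len(Q),'plane dz',pl.round(4),'centre off (tool xy mm)',((c-t[:2])@M[:2,:2]*1e3).round(1),'r',rr.round(4))
    tb=Q[r>.0425]; 
    if len(tb): a=np.degrees(np.arctan2(*(tb[:,:2]-t[:2]).mean(0)[::-1])); print(' tab ang',a.round(1),'n',len(tb),'psi-180',np.degrees(np.arctan2(M[1,1],M[0,1])).round(1)-180)
E
python3 held.py
```

```text
scene 374 plane dz [ 0.0283  0.0054 -0.1233] centre off (tool xy mm) [ 0.5 -1.9] r 0.0356
 tab ang -93.4 n 16 psi-180 -95.1
side 377 plane dz [ 0.007   0.015  -0.1202] centre off (tool xy mm) [ 1.3 -2.6] r 0.0357
 tab ang -98.1 n 22 psi-180 -95.1
```

```bash
python3 -m handwheel '{"deltas": [[-1,-0.036,-0.6,0,0],[-1,-0.036,-0.8,0,0],[-1,-0.036,-0.85,0,0],[-1,-0.036,-0.85,0,0],[-1,-0.036,-0.85,0,0],[-1,-0.036,-0.85,0,0],[-1,-0.036,-0.8,0,0],[-1,-0.036,-0.6,0,0],[-1,0,0,0,-0.885],[-1,0,0,0,-0.885],[-1,0,0,0,-0.885],[-1,0,0,0,-0.885],[-1,0,0,0.5,0],[-1,0,0,0.5,0],[-1,0,0,0,0],[-1,0,0,0,0],[-1,0,0,0,0]]}' 50
python3 held.py; python3 -c "
from h import *
need(.605,-.0747,.220,120.3)"
```

```text
clock: 29.55
tcp_pos: [0.6053, -0.0751, 0.2958]
orientation: [0.001, -0.261, 0.965, -0.0]
wrist_force: [0.0, 0.0, -0.4]
finger_gap: 0.0127
grip_force: 52.5
scene 344 plane dz [-0.0046  0.0206 -0.1232] centre off (tool xy mm) [ 0.4 -1.6] r 0.0355
 tab ang -60.1 n 17 psi-180 -59.7
side 443 plane dz [-0.0595 -0.0352 -0.1224] centre off (tool xy mm) [ 0.9 -0.4] r 0.036
 tab ang -64.3 n 11 psi-180 -59.7
t 29.65 tcp [ 0.6052 -0.0752  0.2956] psi 120.26 j [-0.26  0.38  0.13  1.31  0.   -0.78] gap 0.0127 tool z [ 1.5e-03 -3.0e-04 -1.0e+00]
units xyz [0.    0.014 1.889] roll -0.004
```

```bash
python3 -m handwheel '{"deltas": [[-1,0,0,0.3,0],[-1,0,0,0.3,0],[-1,0,0,0.3,0],[-1,0,0,0.3,0],[-1,0,0,0.2,0],[-1,0,0,0,0],[-1,0,0,0,0]]}' 50
python3 -c "
from h import *
print(st()['wrist_force'].round(1)); need(.605,-.0747,.220,120.3)"
```

```text
clock: 30.52
tcp_pos: [0.605, -0.0752, 0.2391]
orientation: [0.0, -0.261, 0.965, -0.0]
wrist_force: [0.1, -0.6, -0.9]
finger_gap: 0.0126
grip_force: 52.5
[ 0.1 -0.6 -0.9]
t 30.52 tcp [ 0.605  -0.0752  0.2391] psi 120.26 j [-0.26  0.4   0.02  1.18  0.   -0.78] gap 0.0126 tool z [ 6.e-04 -1.e-04 -1.e+00]
units xyz [-0.005  0.011  0.476] roll -0.004
```

No contact in the bore. Lowering the tab into the notch.

```bash
python3 -m handwheel '{"deltas": [[-1,0,0,0.15,0],[-1,0,0,0.15,0],[-1,0,0,0.1,0],[-1,0,0,0.06,0],[-1,0,0,0,0],[-1,0,0,0,0]]}' 50
python3 -c "
from h import *
print(st()['wrist_force'].round(1)); need(.605,-.0747,.220,120.3)"
```

```text
clock: 31.28
tcp_pos: [0.605, -0.0751, 0.2236]
orientation: [0.001, -0.261, 0.965, -0.001]
wrist_force: [-5.2, 1.4, 16.9]
finger_gap: 0.013
grip_force: 55.0
[-5.2  1.4 16.9]
t 31.27 tcp [ 0.605  -0.0751  0.2236] psi 120.26 j [-0.26  0.41 -0.01  1.15 -0.   -0.78] gap 0.013 tool z [ 3.2e-03 -9.0e-04 -1.0e+00]
units xyz [-0.005  0.009  0.09 ] roll -0.004
```

```bash
cat > flange.py <<'E'
from h import *
import sys
c=np.array([float(sys.argv[1]),float(sys.argv[2])])
for n in('scene','side'):
    f,P,cc=cam(n); Q=P.reshape(-1,3); Q=Q[np.isfinite(Q[:,0])]
    d=Q[:,:2]-c; r=np.hypot(*d.T); k=(r>.0345)&(r<.040)&(Q[:,2]>.085)&(Q[:,2]<.12)
    a=np.degrees(np.arctan2(d[k,1],d[k,0])); z=Q[k,2]
    print(n,'flange z by angle',[(b,round(float(np.percentile(z[(a>=b)&(a<b+45)],75)),4)) for b in range(-180,180,45) if ((a>=b)&(a<b+45)).sum()>4])
    if len(sys.argv)>3:
        X=np.nanargmin(np.where(np.isfinite(P[...,0]),np.hypot(P[...,0]-c[0],P[...,1]-c[1])+abs(P[...,2]-.1),9)); v,u=np.unravel_index(X,P.shape[:2])
        v0=min(max(v-60,0),280);u0=min(max(u-60,0),520); img=f[v0:v0+120,u0:u0+120]; big=img if n=='scene' else np.hstack([big,img])
        big=img if n=='scene' else big
if len(sys.argv)>3: save(sys.argv[3],big,3.3)
E
python3 flange.py .605 -.075 seatD; python3 -c "
from h import *; print(st()['ft_torque'])"
```

```text
scene flange z by angle [(-180, 0.098), (-135, 0.0979), (-90, 0.0985), (-45, 0.0977), (0, 0.0976), (45, 0.0976), (90, 0.0977), (135, 0.0981)]
side flange z by angle [(-180, 0.1012), (-135, 0.0995), (-90, 0.0997), (-45, 0.1001), (0, 0.1001), (45, 0.1007), (90, 0.1004), (135, 0.1004)]
[0.31239859 1.32220357 0.00471767]
```

View pics/seatD.png

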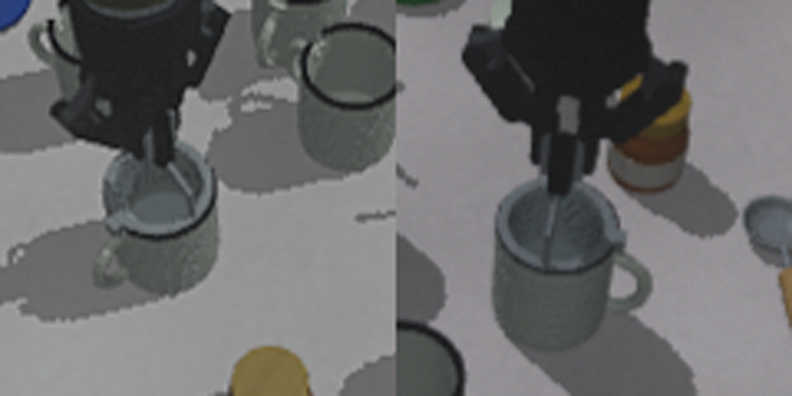

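The flange reads level at about 0.098 m all round, with the tab in the notch above the handle (scene crop (118,222), side crop (618,235)). Seated, so I release and go for the next one.

```bash
python3 -m handwheel '{"deltas": [[-1,0,0,-0.06,0],[0,0,0,0,0],[0,0,0,0,0],[0,0,0,-0.4,0],[0,0,0,-0.7,0],[0,0,0,-0.9,0],[0,0,0,-0.9,0.885],[0,0,0,-0.5,0.885],[0,0,0,0,0.885],[0,0,0,0,0.885],[0,0.259,0.9055,0,0],[0,0.259,0.9055,0,0],[0,0.259,0.9055,0,0],[0,0.259,0.9055,0,0],[0,0.259,0.9055,0,0],[0,0.259,0.9055,0,0],[0,0.259,0.9055,0,0],[0,0.259,0.9055,0,0],[0,0.259,0.9055,0,0],[0,0.259,0.9055,0,0]]}' 50
python3 -m handwheel '{"deltas": [[0,0,0,0,0],[0,0,0,0,0]]}'
python3 flange.py .605 -.075; python3 chk.py | grep grip; python3 -c "
from h import *; need(.5342,.295,.303,84.86)"
```

```text
clock: 33.88
tcp_pos: [0.5338, 0.2961, 0.3598]
orientation: [0.001, 0.045, 0.999, 0.0]
wrist_force: [0.4, 0.3, -0.2]
finger_gap: 0.0431
grip_force: 0.0
clock: 34.12
tcp_pos: [0.5342, 0.2947, 0.3592]
orientation: [0.0, 0.045, 0.999, -0.0]
wrist_force: [-0.4, 0.5, -0.2]
finger_gap: 0.0428
grip_force: 0.0
scene flange z by angle [(-180, 0.0991), (-135, 0.0983), (-90, 0.0981), (-45, 0.0978), (0, 0.0976), (45, 0.0964), (90, 0.0975), (135, 0.0978)]
side flange z by angle [(-180, 0.1007), (-135, 0.0999), (-90, 0.1002), (-45, 0.1007), (0, 0.1005), (45, 0.1002), (90, 0.1007), (135, 0.1002)]
grip [0.352  0.3115 0.2391] [0.0328 0.014  0.03  ] 0.2541 295
grip [0.4433 0.3038 0.239 ] [0.0326 0.0178 0.0291] 0.2535 271
grip [0.5343 0.2954 0.239 ] [0.0322 0.0147 0.0293] 0.2536 298
t 34.33 tcp [0.5345 0.2938 0.359 ] psi 84.76 j [ 0.37  0.38  0.27  1.46 -0.    0.46] gap 0.0426 tool z [ 2.e-04  0.e+00 -1.e+00]
units xyz [0.01  0.028 1.399] roll -0.01
```

```bash
python3 -m handwheel '{"deltas": [[0,0.01,0.03,0.5,-0.01],[0,0,0,0.5,0],[0,0,0,0.35,0],[0,0,0,0.05,0],[0,0,0,0,0],[-1,0,0,0,0],[-1,0,0,0,0],[-1,0,0,0,0],[-1,0,0,0,0],[-1,0,0,-0.25,0],[-1,0,0,-0.25,0],[-1,0,0,0,0],[-1,0,-0.4,0,0],[-1,0,-0.5,0,0],[-1,0,-0.5,0,0],[-1,0,-0.5,0,0],[-1,0,-0.5,0,0],[-1,0,-0.4,-0.3,0],[-1,0,0,-0.3,0],[-1,0,0,0,0]]}' 50
python3 held.py; python3 notch.py x | grep -v ^D
```

```text
clock: 36.83
tcp_pos: [0.5248, 0.1848, 0.3486]
orientation: [0.002, 0.044, 0.999, 0.001]
wrist_force: [-0.2, 0.1, -1.5]
finger_gap: 0.0126
grip_force: 52.6
scene 349 plane dz [ 0.0239 -0.0091 -0.1228] centre off (tool xy mm) [-1.4 -1. ] r 0.0356
 tab ang -93.3 n 18 psi-180 -95.1
side 402 plane dz [-0.0087  0.014  -0.1208] centre off (tool xy mm) [ 0.4 -2. ] r 0.0358
 tab ang -96.1 n 24 psi-180 -95.1
A scene enc [0.4641 0.0826] fit [0.4578 0.0825] 0.0499 notch (np.float64(-171.4), np.float64(117.4), np.int64(21)) handle (np.float64(154.0), 716, np.float64(96.3))
A side enc [0.4647 0.0824] fit [0.458  0.0755] 0.0496 notch (np.float64(170.3), np.float64(113.9), np.int64(53)) handle (np.float64(-158.0), 899, np.float64(87.6))
A both enc [0.4642 0.0823] fit [0.458  0.0779] 0.0498 notch (np.float64(177.5), np.float64(115.7), np.int64(80)) handle (np.float64(-163.9), 1586, np.float64(98.8))
B scene enc [ 0.4508 -0.0893] fit [ 0.4515 -0.0885] 0.0378 notch (np.float64(-126.0), np.float64(21.9), np.int64(198)) handle (np.float64(-122.9), 56, np.float64(2.2))
B side enc [ 0.4504 -0.087 ] fit [ 0.4501 -0.0878] 0.0377 notch (np.float64(-125.4), np.float64(24.4), np.int64(377)) handle (np.float64(-125.3), 96, np.float64(2.8))
B both enc [ 0.4508 -0.0874] fit [ 0.4506 -0.088 ] 0.0378 notch (np.float64(-124.9), np.float64(21.4), np.int64(575)) handle (np.float64(-124.4), 152, np.float64(3.2))
C scene enc [0.5395 0.0871] fit [0.5399 0.0881] 0.0378 notch (np.float64(-148.9), np.float64(22.9), np.int64(218)) handle (np.float64(-158.5), 85, np.float64(13.5))
C side enc [0.5404 0.0887] fit [0.5386 0.0887] 0.0378 notch (np.float64(-149.1), np.float64(22.1), np.int64(297)) handle (np.float64(-149.1), 58, np.float64(4.5))
C both enc [0.5404 0.0887] fit [0.5393 0.0884] 0.0378 notch (np.float64(-149.3), np.float64(20.5), np.int64(516)) handle (np.float64(-156.1), 158, np.float64(12.3))
```

```bash
sed -i 's/C=(.5895,.070)/C=(.5393,.0884)/' h.py; python3 -c "
from h import *; need(.4507,-.0880,.296,54.5)"
```

```text
t 37.02 tcp [0.5239 0.1851 0.3463] psi 85.01 j [0.2  0.27 0.09 1.39 0.   0.28] gap 0.013 tool z [-5.e-04  1.e-04 -1.e+00]
units xyz [ 1.228 -6.961  1.258] roll 3.051
```

```bash
python3 -m handwheel '{"deltas": [[-1,0.15,-0.6,0,0],[-1,0.155,-0.9,0,0],[-1,0.155,-0.95,0,0],[-1,0.155,-0.95,0,0],[-1,0.155,-0.95,0,0],[-1,0.155,-0.95,0,0],[-1,0.155,-0.95,0,0],[-1,0.15,-0.71,0,0],[-1,0,0,0.3,0.763],[-1,0,0,0.4,0.763],[-1,0,0,0.4,0.763],[-1,0,0,0.16,0.763],[-1,0,0,0,0],[-1,0,0,0,0],[-1,0,0,0,0]]}' 50
python3 held.py; python3 -c "
from h import *
need(.4507,-.0880,.2236,54.5)"
```

```text
clock: 38.9
tcp_pos: [0.4507, -0.0884, 0.2966]
orientation: [0.0, 0.305, 0.952, 0.0]
wrist_force: [-0.0, 0.6, -2.0]
finger_gap: 0.0129
grip_force: 52.6
scene 301 plane dz [ 0.0077 -0.0084 -0.122 ] centre off (tool xy mm) [-1.8 -0.9] r 0.0352
 tab ang -121.3 n 10 psi-180 -125.5
side 453 plane dz [ 0.0502  0.0425 -0.1198] centre off (tool xy mm) [ 0.4 -1.6] r 0.0356
 tab ang -125.8 n 27 psi-180 -125.5
t 39.0 tcp [ 0.4507 -0.0885  0.2966] psi 54.48 j [-0.37  0.09 -0.25  1.23  0.    0.25] gap 0.013 tool z [ 7.e-04 -2.e-04 -1.e+00]
units xyz [0.008 0.009 1.826] roll -0.002
```

```bash
python3 -m handwheel '{"deltas": [[-1,0.01,0.01,0.3,0],[-1,0,0,0.3,0],[-1,0,0,0.3,0],[-1,0,0,0.3,0],[-1,0,0,0.2,0],[-1,0,0,0,0]]}' 50
python3 -m handwheel '{"deltas": [[-1,0,0,0.15,0],[-1,0,0,0.15,0],[-1,0,0,0.1,0],[-1,0,0,0.04,0],[-1,0,0,0,0],[-1,0,0,0,0]]}' 50
python3 flange.py .4507 -.088; python3 -c "
from h import *
print(st()['ft_torque']);need(.4507,-.0880,.2236,54.5)"
```

```text
clock: 39.75
tcp_pos: [0.45, -0.0878, 0.2395]
orientation: [-0.001, 0.305, 0.952, 0.0]
wrist_force: [0.3, -0.3, -0.5]
finger_gap: 0.0127
grip_force: 52.6
clock: 40.5
tcp_pos: [0.4505, -0.0879, 0.2234]
orientation: [0.0, 0.305, 0.952, 0.0]
wrist_force: [-1.5, 1.3, 4.7]
finger_gap: 0.0126
grip_force: 53.3
scene flange z by angle [(-180, 0.0978), (-135, 0.0988), (-90, 0.0982), (-45, 0.0993), (0, 0.097), (45, 0.0974), (90, 0.0988), (135, 0.0982)]
side flange z by angle [(-180, 0.1), (-135, 0.0998), (-90, 0.1005), (-45, 0.1021), (45, 0.1004), (90, 0.1011), (135, 0.1012)]
[ 0.06854199  0.44566178 -0.05049533]
t 40.6 tcp [ 0.4505 -0.0879  0.2234] psi 54.43 j [-0.37  0.13 -0.39  1.05 -0.    0.25] gap 0.0131 tool z [ 8.e-04 -3.e-04 -1.e+00]
units xyz [-0.005  0.001 -0.005] roll -0.007
```

```bash
python3 -m handwheel '{"deltas": [[0,0,0,0,0],[0,0,0,0,0],[0,0,0,-0.4,0],[0,0,0,-0.7,0],[0,0,0,-0.9,0],[0,0,0,-0.9,-0.76],[0,0,0,-0.52,-0.76],[0,0,0,0,-0.76],[0,0,0,0,-0.763],[0,0.096,0.886,0,0],[0,0.096,0.886,0,0],[0,0.096,0.886,0,0],[0,0.096,0.886,0,0],[0,0.096,0.886,0,0],[0,0.096,0.886,0,0],[0,0.096,0.886,0,0],[0,0.096,0.886,0,0],[0,0.096,0.886,0,0],[0,0.096,0.886,0,0],[0,0.096,0.886,0,0]]}' 50
python3 -m handwheel '{"deltas": [[0,0,0,0,0],[0,0,0,0,0]]}'
python3 flange.py .4507 -.088; python3 chk.py | grep grip; python3 -c "
from h import *; need(.4433,.304,.303,84.86)"
```

```text
clock: 43.1
tcp_pos: [0.4432, 0.3054, 0.3592]
orientation: [-0.0, 0.045, 0.999, -0.0]
wrist_force: [0.1, -0.7, 0.4]
finger_gap: 0.0428
grip_force: 0.0
clock: 43.35
tcp_pos: [0.4431, 0.3039, 0.3591]
orientation: [-0.0, 0.045, 0.999, -0.0]
wrist_force: [-0.8, -0.4, 0.6]
finger_gap: 0.0425
grip_force: 0.0
scene flange z by angle [(-180, 0.0976), (-135, 0.0983), (-90, 0.0977), (-45, 0.0983), (0, 0.0984), (45, 0.0978), (90, 0.098), (135, 0.0969)]
side flange z by angle [(-180, 0.1003), (-135, 0.1001), (-90, 0.1004), (-45, 0.102), (45, 0.1007), (90, 0.0997), (135, 0.1016)]
grip [0.3514 0.3124 0.239 ] [0.032  0.0147 0.0299] 0.2539 270
grip [0.4433 0.3042 0.2393] [0.033  0.0171 0.0304] 0.2545 307
t 43.55 tcp [0.4434 0.3033 0.3596] psi 84.78 j [ 0.45  0.23  0.07  1.41 -0.    0.54] gap 0.0427 tool z [ 2.e-04 -0.e+00 -1.e+00]
units xyz [0.004 0.017 1.416] roll -0.008
```

```bash
python3 -m handwheel '{"deltas": [[0,0,0.02,0.5,-0.01],[0,0,0,0.5,0],[0,0,0,0.35,0],[0,0,0,0.07,0],[0,0,0,0,0],[-1,0,0,0,0],[-1,0,0,0,0],[-1,0,0,0,0],[-1,0,0,0,0],[-1,0,0,-0.25,0],[-1,0,0,-0.25,0],[-1,0,0,0,0],[-1,0,-0.4,0,0],[-1,0,-0.5,0,0],[-1,0,-0.5,0,0],[-1,0,-0.5,0,0],[-1,0,-0.5,0,0],[-1,0,-0.4,-0.3,0],[-1,0,0,-0.3,0],[-1,0,0,0,0]]}' 50
python3 held.py; python3 notch.py | grep -v "^[BD]";python3 -c "
from h import *; need(.5393,.0884,.296,31)"
```

```text
clock: 46.05
tcp_pos: [0.4343, 0.1935, 0.3485]
orientation: [0.002, 0.044, 0.999, 0.001]
wrist_force: [0.8, 0.4, -0.5]
finger_gap: 0.0126
grip_force: 52.6
scene 321 plane dz [ 0.0145 -0.0034 -0.1218] centre off (tool xy mm) [-0.6 -2. ] r 0.0354
 tab ang -93.6 n 15 psi-180 -95.1
side 443 plane dz [-0.0143  0.0177 -0.1207] centre off (tool xy mm) [ 1.7 -1.8] r 0.0357
 tab ang -97.5 n 28 psi-180 -95.1
A scene enc [0.4336 0.0785] fit [0.4345 0.0787] 0.0379 notch (np.float64(-45.4), np.float64(23.1), np.int64(186)) handle (np.float64(-33.6), 115, np.float64(13.0))
A side enc [0.4335 0.08  ] fit [0.4332 0.0793] 0.0378 notch (np.float64(-45.0), np.float64(22.0), np.int64(355)) handle (np.float64(-26.3), 208, np.float64(22.2))
A both enc [0.4336 0.0791] fit [0.4337 0.079 ] 0.0378 notch (np.float64(-45.2), np.float64(22.2), np.int64(541)) handle (np.float64(-27.3), 341, np.float64(20.8))
C scene enc [0.5401 0.0889] fit [0.5397 0.0882] 0.0379 notch (np.float64(-149.6), np.float64(21.7), np.int64(218)) handle (np.float64(-159.1), 88, np.float64(13.8))
C side enc [0.538  0.0898] fit [0.5387 0.0887] 0.0377 notch (np.float64(-150.0), np.float64(23.7), np.int64(292)) handle (np.float64(-148.9), 58, np.float64(2.6))
C both enc [0.5399 0.0887] fit [0.5392 0.0884] 0.0378 notch (np.float64(-149.4), np.float64(21.0), np.int64(510)) handle (np.float64(-155.9), 155, np.float64(12.2))
t 46.25 tcp [0.4334 0.1938 0.3464] psi 85.01 j [ 0.25  0.11 -0.11  1.35  0.    0.34] gap 0.013 tool z [-4.e-04  1.e-04 -1.e+00]
units xyz [-2.868 -2.395  1.258] roll 5.401
```

```bash
python3 -m handwheel '{"deltas": [[-1,-0.5,-0.4,0,0],[-1,-0.62,-0.52,0,0],[-1,-0.62,-0.52,0,0],[-1,-0.62,-0.52,0,0],[-1,-0.508,-0.435,0,0],[-1,0,0,0,0.907],[-1,0,0,0,0.907],[-1,0,0,0.3,0.907],[-1,0,0,0.4,0.907],[-1,0,0,0.4,0.907],[-1,0,0,0.16,0.907],[-1,0,0,0,0],[-1,0,0,0,0],[-1,0,0,0,0]]}' 50
python3 held.py; python3 -c "
from h import *
need(.5393,.0884,.2236,30.6)"
```

```text
clock: 48.0
tcp_pos: [0.5395, 0.088, 0.2967]
orientation: [0.0, 0.495, 0.869, 0.0]
wrist_force: [0.3, 0.0, 0.4]
finger_gap: 0.0127
grip_force: 52.6
scene 310 plane dz [-0.0238  0.0047 -0.1218] centre off (tool xy mm) [-0.9 -1.3] r 0.0357
 tab ang -147.1 n 10 psi-180 -149.4
side 401 plane dz [ 0.0335 -0.0037 -0.1199] centre off (tool xy mm) [-0.2 -1.8] r 0.0355
 tab ang -149.2 n 28 psi-180 -149.4
t 48.1 tcp [0.5395 0.088  0.2966] psi 30.59 j [ 0.01  0.26 -0.04  1.27  0.    1.05] gap 0.0128 tool z [ 7.e-04  1.e-04 -1.e+00]
units xyz [0.013 0.    1.826] roll -0.001
```

```bash
python3 -m handwheel '{"deltas": [[-1,0.01,0,0.3,0],[-1,0,0,0.3,0],[-1,0,0,0.3,0],[-1,0,0,0.3,0],[-1,0,0,0.2,0],[-1,0,0,0,0]]}' 50
python3 -m handwheel '{"deltas": [[-1,0,0,0.15,0],[-1,0,0,0.15,0],[-1,0,0,0.1,0],[-1,0,0,0.04,0],[-1,0,0,0,0],[-1,0,0,0,0]]}' 50
python3 flange.py .5393 .0884; python3 -c "
from h import *
print(st()['ft_torque']);need(.5393,.0884,.2236,30.6)"
```

```text
clock: 48.85
tcp_pos: [0.5387, 0.0882, 0.2395]
orientation: [-0.001, 0.496, 0.868, -0.0]
wrist_force: [-0.7, -0.1, -0.8]
finger_gap: 0.0126
grip_force: 52.6
clock: 49.6
tcp_pos: [0.5392, 0.0883, 0.2233]
orientation: [0.0, 0.496, 0.868, 0.0]
wrist_force: [-1.4, 1.1, 5.0]
finger_gap: 0.013
grip_force: 53.4
scene flange z by angle [(-180, 0.0981), (-135, 0.0975), (-90, 0.099), (-45, 0.0967), (0, 0.097), (45, 0.097), (90, 0.0974)]
side flange z by angle [(-180, 0.0997), (-135, 0.0994), (-90, 0.1), (-45, 0.1014), (0, 0.0988), (45, 0.1002), (90, 0.1003), (135, 0.1008)]
[-0.00308364  0.58888793  0.01335785]
t 49.7 tcp [0.5392 0.0883 0.2233] psi 30.55 j [ 0.02  0.29 -0.18  1.09  0.    1.05] gap 0.0132 tool z [ 7.e-04  2.e-04 -1.e+00]
units xyz [ 0.     0.003 -0.008] roll -0.005
```

```bash
python3 -m handwheel '{"deltas": [[0,0,0,0,0],[0,0,0,0,0],[0,0,0,-0.4,0],[0,0,0,-0.7,0],[0,0,0,-0.9,0],[0,0,0,-0.9,-0.905],[0,0,0,-0.52,-0.905],[0,0,0,0,-0.905],[0,0,0,0,-0.905],[0,0,0,0,-0.905],[0,0,0,0,-0.905],[0,0.739,0.736,0,0],[0,0.739,0.736,0,0],[0,0.739,0.736,0,0],[0,0.739,0.736,0,0],[0,0.739,0.736,0,0],[0,0.739,0.736,0,0],[0,0.739,0.736,0,0],[0,0,0,0,0],[0,0,0,0,0]]}' 50
python3 flange.py .5393 .0884; python3 chk.py | grep grip; python3 -c "
from h import *; need(.3517,.312,.303,84.86)"
```

```text
clock: 52.2
tcp_pos: [0.3517, 0.3121, 0.3602]
orientation: [0.001, 0.045, 0.999, 0.0]
wrist_force: [-0.1, -0.4, 0.3]
finger_gap: 0.0425
grip_force: 0.0
scene flange z by angle [(-180, 0.0983), (-135, 0.0981), (-90, 0.0986), (-45, 0.0975), (0, 0.0965), (45, 0.0973), (90, 0.0972), (135, 0.0979)]
side flange z by angle [(-180, 0.0999), (-135, 0.0985), (-90, 0.1008), (-45, 0.1011), (0, 0.0984), (45, 0.1), (90, 0.1005), (135, 0.1006)]
grip [0.3515 0.3121 0.2391] [0.0316 0.0156 0.0302] 0.2542 298
t 52.4 tcp [0.3523 0.3114 0.3596] psi 84.75 j [ 0.55  0.1  -0.09  1.38 -0.    0.64] gap 0.0424 tool z [ 2.e-04  1.e-04 -1.e+00]
units xyz [0.016 0.013 1.415] roll -0.011
```

```bash
python3 -m handwheel '{"deltas": [[0,0.02,0.01,0.5,-0.01],[0,0,0,0.5,0],[0,0,0,0.35,0],[0,0,0,0.07,0],[0,0,0,0,0],[-1,0,0,0,0],[-1,0,0,0,0],[-1,0,0,0,0],[-1,0,0,0,0],[-1,0,0,-0.25,0],[-1,0,0,-0.25,0],[-1,0,0,0,0],[-1,0,-0.4,0,0],[-1,0,-0.5,0,0],[-1,0,-0.5,0,0],[-1,0,-0.5,0,0],[-1,0,-0.5,0,0],[-1,0,-0.4,-0.3,0],[-1,0,0,-0.3,0],[-1,0,0,0,0]]}' 50
python3 held.py; python3 notch.py | grep "^A";python3 -c "
from h import *; need(.4337,.0790,.296,135)"
```

```text
clock: 54.9
tcp_pos: [0.3417, 0.2011, 0.3483]
orientation: [0.001, 0.044, 0.999, 0.001]
wrist_force: [0.9, -0.9, -1.1]
finger_gap: 0.0127
grip_force: 52.8
scene 288 plane dz [ 0.009  -0.0176 -0.1215] centre off (tool xy mm) [-1.4 -1.5] r 0.0366
 tab ang -92.9 n 10 psi-180 -95.1
side 506 plane dz [-0.0156 -0.0008 -0.1202] centre off (tool xy mm) [ 0.5 -0.9] r 0.0361
 tab ang -95.6 n 25 psi-180 -95.1
A scene enc [0.4336 0.0798] fit [0.4342 0.0788] 0.0378 notch (np.float64(-46.6), np.float64(24.1), np.int64(177)) handle (np.float64(-34.3), 112, np.float64(11.8))
A side enc [0.4333 0.08  ] fit [0.4331 0.0792] 0.0378 notch (np.float64(-43.9), np.float64(22.4), np.int64(342)) handle (np.float64(-27.0), 204, np.float64(21.7))
A both enc [0.4332 0.08  ] fit [0.4335 0.079 ] 0.0378 notch (np.float64(-44.8), np.float64(21.3), np.int64(518)) handle (np.float64(-27.9), 333, np.float64(20.3))
t 55.1 tcp [0.3409 0.2013 0.3464] psi 84.99 j [ 0.33 -0.05 -0.27  1.35  0.    0.42] gap 0.0127 tool z [-5.e-04 -0.e+00 -1.e+00]
units xyz [-2.58  -2.843  1.259] roll -5.001
```

```bash
python3 -m handwheel '{"deltas": [[-1,-0.46,-0.5,0,0],[-1,-0.55,-0.62,0,0],[-1,-0.55,-0.62,0,0],[-1,-0.55,-0.62,0,0],[-1,-0.47,-0.483,0,0],[-1,0,0,0,-0.83],[-1,0,0,0,-0.83],[-1,0,0,0.3,-0.83],[-1,0,0,0.4,-0.83],[-1,0,0,0.4,-0.83],[-1,0,0,0.16,-0.84],[-1,0,0,0,0],[-1,0,0,0,0],[-1,0,0,0,0]]}' 50
python3 held.py; python3 -c "
from h import *
need(.4337,.0790,.2236,135)"
```

```text
clock: 56.85
tcp_pos: [0.434, 0.0787, 0.2966]
orientation: [0.0, -0.381, 0.925, -0.0]
wrist_force: [0.2, -0.6, -0.4]
finger_gap: 0.0129
grip_force: 52.7
scene 274 plane dz [-0.008   0.0346 -0.1213] centre off (tool xy mm) [ 0.  -1.5] r 0.0355
 tab ang -44.8 n 13 psi-180 -45.19999999999999
side 463 plane dz [-0.0452 -0.0396 -0.1213] centre off (tool xy mm) [0.7 0.3] r 0.036
 tab ang -47.7 n 14 psi-180 -45.19999999999999
t 56.95 tcp [0.4339 0.0787 0.2966] psi 134.8 j [-0.    0.06 -0.29  1.23  0.   -0.79] gap 0.013 tool z [ 7.e-04  0.e+00 -1.e+00]
units xyz [-0.002  0.011  1.825] roll -0.02
```

```bash
python3 -m handwheel '{"deltas": [[-1,0,0.01,0.3,-0.01],[-1,0,0,0.3,0],[-1,0,0,0.3,0],[-1,0,0,0.3,0],[-1,0,0,0.2,0],[-1,0,0,0,0]]}' 50
python3 -m handwheel '{"deltas": [[-1,0,0,0.15,0],[-1,0,0,0.15,0],[-1,0,0,0.1,0],[-1,0,0,0.04,0],[-1,0,0,0,0],[-1,0,0,0,0]]}' 50
python3 flange.py .4337 .079; python3 -c "
from h import *
print(st()['ft_torque']);need(.4337,.0790,.2236,135)"
```

```text
clock: 57.7
tcp_pos: [0.4332, 0.0789, 0.2396]
orientation: [-0.0, -0.382, 0.924, 0.0]
wrist_force: [0.0, 0.1, -0.6]
finger_gap: 0.0128
grip_force: 52.7
clock: 58.45
tcp_pos: [0.4336, 0.0789, 0.2235]
orientation: [0.0, -0.382, 0.924, -0.0]
wrist_force: [-1.3, -0.2, 4.4]
finger_gap: 0.0127
grip_force: 53.5
scene flange z by angle [(-180, 0.0986), (-135, 0.0998), (-90, 0.0981), (-45, 0.0967), (0, 0.0972), (45, 0.0975), (90, 0.0983), (135, 0.0966)]
side flange z by angle [(-180, 0.1011), (-135, 0.1004), (-90, 0.0993), (-45, 0.1), (0, 0.0997), (45, 0.1014), (90, 0.1006), (135, 0.1006)]
[-0.12036066  0.29325589 -0.01768129]
t 58.55 tcp [0.4336 0.0789 0.2234] psi 134.94 j [-0.    0.1  -0.43  1.04 -0.   -0.79] gap 0.0126 tool z [ 1.1e-03 -1.0e-04 -1.0e+00]
units xyz [-0.003  0.001 -0.004] roll -0.006
```

Seated. I'll release, go up and clear (towards -x and +y), then check the whole scene.

```bash
python3 -m handwheel '{"deltas": [[0,0,0,0,0],[0,0,0,0,0],[0,0,0,-0.4,0],[0,0,0,-0.7,0],[0,0,0,-0.9,0],[0,0,0,-0.9,0],[0,0,0,-0.9,0],[0,0.7,0.7,0,0],[0,0.5,0.5,0,0],[0,0,0,0,0],[0,0,0,0,0]]}' 50
for m in ".605 -.075" ".4507 -.088" ".5393 .0884" ".4337 .079"; do python3 flange.py $m; done; python3 chk.py | grep tray
python3 - <<'E'
from h import *
a=cam('scene')[0]; b=cam('side')[0]
save('final_scene',a[100:350,120:520],2); save('final_side',b[80:400,130:550],1.9)
E
```

```text
clock: 59.92
tcp_pos: [0.3661, 0.0789, 0.3748]
orientation: [0.001, -0.382, 0.924, -0.0]
wrist_force: [1.0, -0.2, 0.1]
finger_gap: 0.0426
grip_force: 0.0
scene flange z by angle [(-180, 0.0999), (-135, 0.0981), (-90, 0.0984), (-45, 0.097), (0, 0.098), (45, 0.097), (90, 0.0979), (135, 0.0982)]
side flange z by angle [(-180, 0.1005), (-135, 0.0997), (-90, 0.1007), (-45, 0.1003), (0, 0.1004), (45, 0.1001), (90, 0.1003), (135, 0.0997)]
scene flange z by angle [(-180, 0.0981), (-135, 0.0988), (-90, 0.0979), (-45, 0.0987), (0, 0.0968), (45, 0.0969), (90, 0.0982), (135, 0.0966)]
side flange z by angle [(-180, 0.0997), (-135, 0.0994), (-90, 0.1001), (-45, 0.1017), (45, 0.1002), (90, 0.1007), (135, 0.1016)]
scene flange z by angle [(-180, 0.0982), (-135, 0.0982), (-90, 0.0989), (-45, 0.0967), (0, 0.0968), (45, 0.0977), (90, 0.0985), (135, 0.0981)]
side flange z by angle [(-180, 0.1002), (-135, 0.0991), (-90, 0.101), (-45, 0.0999), (0, 0.0999), (45, 0.1003), (90, 0.1022), (135, 0.1005)]
scene flange z by angle [(-180, 0.0973), (-135, 0.099), (-90, 0.0982), (-45, 0.0971), (0, 0.0975), (45, 0.09
[... 322 characters left out ...]
919  0.0452] 0.0513Traceback (most recent call last):
  File "chk.py", line 9, in <module>
    for b in blobs(P[dark&(P[:,2]>.224)&(P[:,2]<.258)&(P[:,0]>.3)&(P[:,0]<.7)&(P[:,1]>.25)&(P[:,1]<.34)]): print("grip",((b.min(0)+b.max(0))/2).round(4),np.ptp(b,0).round(4),b[:,2].max().round(4),len(b))
             ~~~~~^^^^^^^^^^^^^^^^^^^^^^^^^^^^^^^^^^^^^^^^^^^^^^^^^^^^^^^^^^^^^^^^^^^^^^^^^^^^^^^^^^^^^^^
  File "h.py", line 22, in blobs
    ij=np.floor(X[:,:2]/res).astype(int); o=ij.min(0)-2; ij-=o
                                            ~~~~~~^^^
    return umr_minimum(a, axis, None, out, keepdims, initial, where)
ValueError: zero-size array to reduction operation minimum which has no identity
```

View pics/final_scene.png

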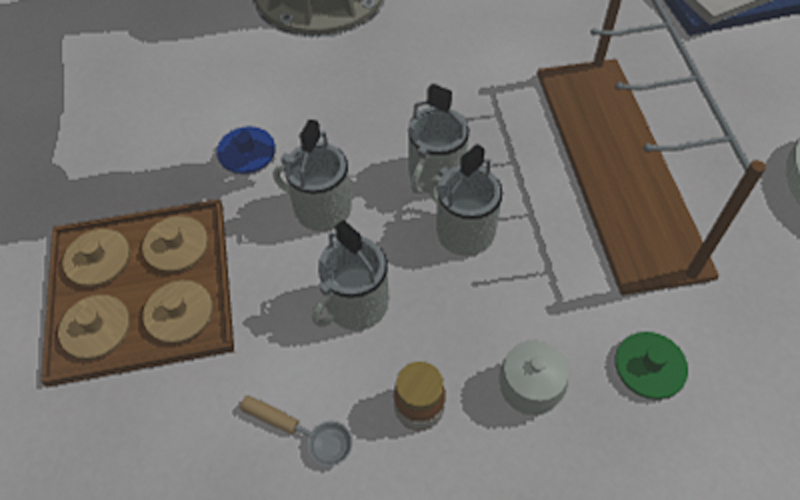

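View pics/final_side.png

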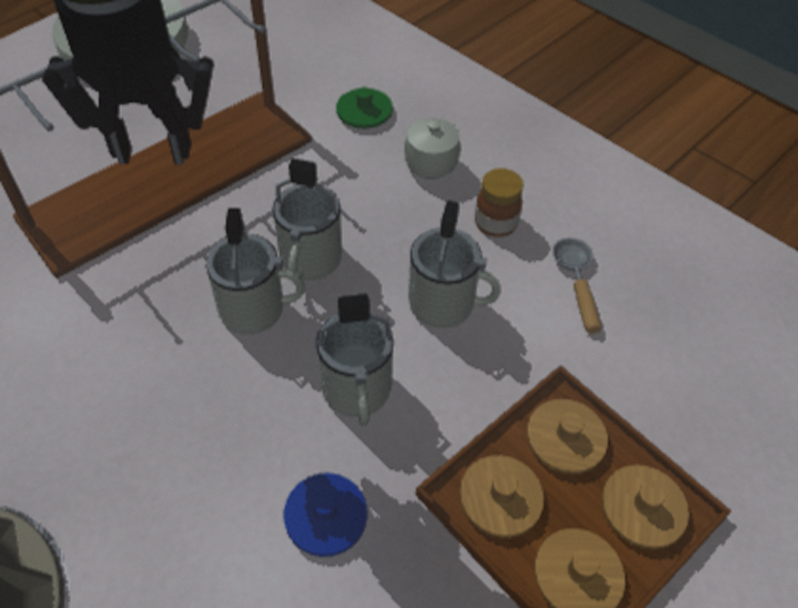

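Both views show an infuser in every mug with its flange level on the rim: scene crop (316,165), (438,130), (352,265) and (469,190). The four wooden lids lie flat with knobs up at (96,257), (174,243), (94,326) and (177,310). The hooks are empty and the bowl, jar and spoon haven't moved. Handing in.

```bash
python3 -c "
from workcell import hand_in
print(hand_in())"
```

```text
the job is handed in; nothing more can be done
None
```

I handed the job in at about 60 s of the 210 s allowed: all four infusers sit keyed and flat in their own mugs, including one mug that was knocked aside along the way. The four wooden lids lie knob up in the tray, and the sugar bowl, honey jar and teaspoon look untouched in the final pictures.

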